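Check a return spring on the bench tester

TASK

Test the return spring: stand it foot down in the tester's steel ring and press its cap straight down with 15 N (give or take 2 N, never more than 20 N) for about a second so that it drags the pointer down the scale. If it leaves the pointer in the green, above the black reference mark, stand the spring in the green tray; if in the red, below the mark, stand it in the red tray. Handle it gently, move the pointer only with the spring, and leave the meter, jar and screwdriver where they are.

Things in the scene. Friction and masses are not known exactly. Their poses are not given: they have to be found in the camera images.
- spring_center (a point): The spring unit, loose, about 0.15 kg, standing upright, 74 mm tall when free: dark steel foot (24 mm diameter, 20 mm tall, bottom edge chamfered), steel coil (22 mm diameter), orange cap. The coil's slack and strength differ from unit to unit and cannot be seen: only felt on pressing. This point is on its axis, 37 mm above the foot's bottom, fixed to the foot; z points up along the unit.
- cap_center (a point): Centre of the orange cap (42 mm diameter, 16 mm thick), 8 mm below its top, 66 mm above the foot's bottom when free. The cap slides down up to 24 mm towards the foot against the coil; this point moves with it. Hold the unit round the cap, from above: lifted so, the foot hangs firmly below it.
- spring_foot (a point): Centre of the underside of the spring unit's foot.
- tester: Spring tester, fixed to the bench: blue base 120 (x) by 170 (y) by 20 mm, origin at the centre of its underside, z up. Steel locating ring at y = -35 mm. On the +y side stand a guide rod (y = 14 mm) and an upright scale plate (y = 24 to 68 mm), up to 100 mm above the bench. The ring's +x and -x sides are free: grip the cap along the tester's x there.
- seat (a point): Middle of the locating ring's floor, on the base's top, 20 mm above the bench, where the foot's underside comes to rest. The ring is 6 mm high, 42 mm outside and 27.6 mm inside diameter. Axes as the tester's.
- mark (a point): The black reference mark across the scale, 65 mm above the bench: the scale is green above it and red below it.
- needle (a point): Middle of the yellow needle of the drag pointer, at the scale. The pointer's finger reaches to 16 mm from the ring's axis, at first about 2 mm under the rim of a seated free cap; the cap pushes it down and it stays at the lowest place reached. Compare its height with mark.
- pointer (a joint): The drag pointer's travel in m: 0 at the top, growing as it is pushed down; 0.008 is level with the reference mark, less is green (good), more is red (tired).
- green_tray: Green tray for good springs, fixed, 100 mm by 100 mm, walls 18 mm high and 4 mm thick, floor 4 mm thick; origin at the centre of its underside on the bench.
- red_tray: Red tray for tired springs, fixed, same size and origin as the green tray.
- meter: Bystander: green and black hand multimeter lying on the bench, 85 by 170 by 37 mm, origin at the centre of its underside.
- flux_jar: Bystander: small amber jar with black lid, 48 mm diameter, 60 mm tall, origin at the centre of its underside.
- driver: Bystander: yellow-handled screwdriver lying on the bench, 170 mm long along its x, origin on the bench under it.
Things that resemble listed ones, but are neither listed nor needed, are in the scene too. What is meant by the part that bears spring_center is not turquoise or yellow, and is the larger of those in its own colour.

How it is judged (in metres and radians):
On the way, in this order (a step that is already met when the one before it is completed fails the run):
1. the spring stands fully down in the tester's ring (horizontal distance between spring_foot and seat below 0.004 m and z of spring_foot in the frame of seat below 0.003 m and angle between spring_foot's own z axis and vertical below 0.09 rad), for 0.2 s.
2. the seated spring is pressed with the rated load (12.5 to 19 N on the plate, the spring's own weight included) (all of step 1 and contact force between spring and tester between 12.5 and 19 N), for 0.6 s.
At the end, for the whole second after the job is handed in: The spring stands upright (within 0.12 rad), at rest on the floor of the green tray if the pointer was left above the mark, of the red tray if below it (within 1.5 mm of the mark either tray will do), its foot's centre within 38 mm of the tray's centre in both directions (((value of joint pointer below 0.0095 m and z of spring_foot in the frame of green_tray between 0 and 0.009 m and x of spring_foot in the frame of green_tray between -0.038 and 0.038 m and y of spring_foot in the frame of green_tray between -0.038 and 0.038 m) or (value of joint pointer above 0.0065 m and z of spring_foot in the frame of red_tray between 0 and 0.009 m and x of spring_foot in the frame of red_tray between -0.038 and 0.038 m and y of spring_foot in the frame of red_tray between -0.038 and 0.038 m)) and angle between spring_foot's own z axis and vertical below 0.12 rad and linear speed of spring below 0.02 m/s); the robot touches nothing.
It fails at once if the spring is overloaded or banged down on the tester (more than 24 N) (contact force between spring and tester above 24 N).
It fails at once if the spring is banged down in a tray (more than 25 N) (contact force between spring and green_tray above 25 N or contact force between spring and red_tray above 25 N).
It fails at once if the robot pushes the pointer itself (contact force between pointer and the fingers above 0.5 N or contact force between pointer and the arm above 0.5 N).
It fails at once if the spring is tipped over (angle between spring_foot's own z axis and vertical above 0.6 rad).
It fails at once if the meter, jar or screwdriver is shifted by more than 20 mm (distance of any of meter, flux_jar, driver from where it was at the start of the episode above 0.02 m).
It also fails if it takes over 61 s, if anything falls off the work surface, if the arm or the gripper's body presses on something with over 40 N, if the wrist force passes 120 N, or if a joint passes its speed limit or range.

ROBOT

A 7-joint arm with a two-finger parallel gripper is mounted at the origin on the work surface. World frame = base frame: x ahead of the robot, y to its left, z up, the work surface at z = 0. Lengths are in mm, angles in rad, forces in N, time in s.
With the tool pointing down it reaches from about 425 to 975 mm from the base axis. Payload 16.7 kg.
Tool frame: the origin (TCP) lies between the finger pads; the fingertips stand 11 mm ahead of it and the grasp point (between the pads) lies 8 mm behind it; z points along the fingers, x is the direction in which the jaws open and shut, and the axes are right-handed (so a half turn about z gives the same grasp; the last joint's range is limited). The gripper opens to 85 mm and grips with 20 to 120 N. Pads are 22 mm wide; open, the fingers measure 114 mm over their backs; the gripper's body (76 mm by 85 mm) begins 54 mm behind the grasp point. The pads swing forward as they close: fully open they stand 13 mm farther back than shut.
Start: joints at [1.143, 0.426, 0.074, 1.606, -0.034, 1.111, -0.067], TCP at [185.082, -649.093, 242.302] pointing down, gripper open.
Joint ranges: [-2.85, 2.85], [-0.5, 2.14], [-1.23, 1.37], [0.21, 2.46], [-1.02, 4.16], [0.16, 2.05], [-2.73, 2.73]. Speed limits (rad/s): [1.89, 1.89, 2.39, 2.39, 3.01, 3.01, 3.01].

INTERFACE

Orientations are given as a 3x3 rotation matrix whose columns are the frame's x, y, z axes.
In Python, from plant import ctrl gives the robot as it stands. The module is installed in compiled form; this text tells all that it offers.
- The arm moves only by the shell command python3 -m creep 'ROWS' [FORCE]. ROWS is JSON, a list of rows, each a list of 7 numbers: the finger opening in mm, from 0 to 85.4, then the shift along the tool's x, y, z in mm, then the turn, a rotation vector about the tool's x, y, z in rad. A call has 1 to 12 rows; each row shifts and turns the commanded pose from where the row before left it, along the tool's axes as they then stand; what a row does not reach is not made up. A row lasts 1/10 s, in which the tool goes at most 50 mm and 8.59 degrees, less where a joint would pass 70% of its speed; a pose out of reach is approached as far as the arm can. A call with a gripper value outside its range is refused whole. The fingers move at their own pace and stop on an object; FORCE is the grip in N (left out, the last holds). Time passes only in rows, so rows that do not move let the fingers close. It gives the time, the measured TCP pose, the force and the opening at its end, in the units of the state.
- ctrl.read_state(): the state, without advancing time (a new reading comes with each control period).
- ctrl.read_camera(name): name is "side" or "top"; returns the picture (480x640x3 uint8, blue, green, red); there is no depth.
- ctrl.camera_info(name): a dict with "mtx" (3x3 intrinsics, pixels), "dist" ([k1, k2, p1, p2, k3] as OpenCV has them; the pictures are not rectified), "R" (3x3) and "t" (3): a world point X has camera coordinates R X + t. Camera axes: x right, y down, z forward; pixel columns grow to the right and rows downward; lengths in mm; the calibration is good to about 2 mm. A picture is of the moment at which its call begins. camera_info takes no time and is no camera call.
- ctrl.finish_job(): hands the job in, once; it reports no verdict.
The state is a dict: "t": time; "joint_positions": joint angles; "joint_vel": joint speeds; "tau": joint torques, N m; "ee_pos": TCP position; "tool_rot": TCP orientation; "force": force on the tool from outside, world axes, zero at the start; "torque": the same for the moment, N m; "finger_gap": opening from 0.0 (shut) to 1.0 (fully open).
Only numpy, scipy, OpenCV 4.12 (cv2) and the standard library are available. Lean on these libraries where they do the work, as an engineer would, in place of code of your own. Each camera call takes 0.05 s, during which the arm holds its last target.

## Working session

There is one attempt and no reset: what is moved stays moved. The work goes in short steps, Python scripts to look and compute and a shell command to move; the robot and the scene stay as the last step left them, time stands still between calls to the robot, and variables do not carry over. Pictures are saved under pics/ and viewed, and the job is handed in when it is done.

```bash
mkdir -p pics; python3 - <<'E'
from plant import ctrl
import cv2,json,numpy as np
for n in("side","top"):
    im=ctrl.read_camera(n); cv2.imwrite(f"pics/{n}0.png",im)
    c=ctrl.camera_info(n); R=np.array(c["R"]);t=np.array(c["t"]);print(n,np.round(np.array(c["mtx"]),1).tolist(),c["dist"],"pos",np.round(-R.T@t,1),np.round(R,3).tolist())
s=ctrl.read_state();print({k:np.round(v,3).tolist() for k,v in s.items()})
E
```

```text
side [[510.5, 0.0, 322.6], [0.0, 510.5, 235.0], [0.0, 0.0, 1.0]] [-0.11911946  0.          0.          0.          0.        ] pos [ 389.1 -719.9  598.6] [[0.973, -0.229, 0.019], [-0.117, -0.568, -0.815], [0.197, 0.791, -0.58]]
top [[568.3, 0.0, 321.9], [0.0, 568.3, 241.8], [0.0, 0.0, 1.0]] [-0.16251859  0.          0.          0.          0.        ] pos [ 402.1  -55.7 1293.8] [[0.021, -1.0, -0.023], [-0.991, -0.018, -0.132], [0.132, 0.026, -0.991]]
{'t': 0.1, 'joint_positions': [1.144, 0.427, 0.074, 1.607, -0.034, 1.111, -0.067], 'joint_vel': [0.001, -0.001, 0.0, -0.002, -0.0, 0.001, 0.0], 'tau': [0.009, -95.154, 3.773, -46.441, 0.02, 0.006, 0.0], 'ee_pos': [184.965, -648.79, 241.677], 'tool_rot': [[0.274, -0.962, -0.0], [-0.962, -0.274, 0.001], [-0.001, 0.0, -1.0]], 'force': [-0.528, 0.076, 0.353], 'torque': [-0.044, 0.044, 0.026], 'finger_gap': 0.998}
```

View pics/side0.png

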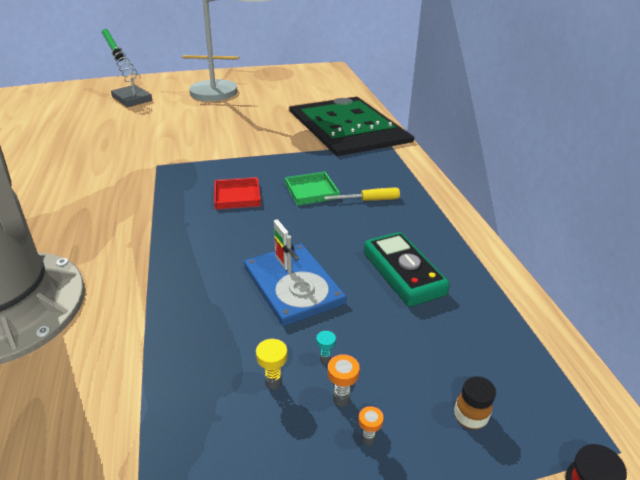

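View pics/top0.png

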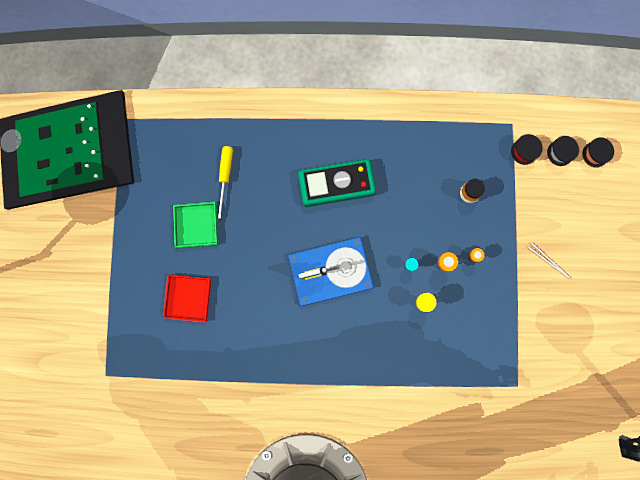

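Side view candidates are yellow (272,355), turquoise (326,342), large orange (343,372) and small orange (371,420). In the top view they sit at (426,302), (412,264), (448,262) and (477,255). By the description I choose the large orange one. Next come a close crop and measurements.

```bash
cat > h.py <<'E'
import numpy as np,cv2
from plant import ctrl
def cam(n):
    c=ctrl.camera_info(n);return np.array(c["mtx"]),np.array(c["dist"]),np.array(c["R"]),np.array(c["t"]).reshape(3)
def ray(n,uv):
    K,d,R,t=cam(n);p=cv2.undistortPoints(np.array(uv,float).reshape(-1,1,2),K,d)[:,0]
    v=np.c_[p,np.ones(len(p))]@R
    return -R.T@t,v/np.linalg.norm(v,axis=1)[:,None]
def plane(n,uv,z):
    o,v=ray(n,uv);return o+v*((z-o[2])/v[:,2])[:,None]
def tri(ua,ub):
    o1,v1=ray("side",ua);o2,v2=ray("top",ub);v1=v1[0];v2=v2[0]
    s=np.linalg.lstsq(np.c_[v1,-v2],o2-o1,rcond=None)[0]
    a=o1+s[0]*v1;b=o2+s[1]*v2;return (a+b)/2,np.linalg.norm(a-b)
def proj(n,X):
    K,d,R,t=cam(n);return cv2.projectPoints(np.array(X,float).reshape(-1,1,3),cv2.Rodrigues(R)[0],t,K,d)[0][:,0]
def blobs(im,lo,hi,amin=15,box=None):
    m=cv2.inRange(cv2.cvtColor(im,cv2.COLOR_BGR2HSV),lo,hi)
    if box:
        k=np.zeros_like(m);x0,y0,x1,y1=box;k[y0:y1,x0:x1]=255;m&=k
    cs=cv2.findContours(m,cv2.RETR_EXTERNAL,cv2.CHAIN_APPROX_NONE)[0]
    return sorted([c for c in cs if cv2.contourArea(c)>amin],key=cv2.contourArea)[::-1]
E
python3 - <<'E'
from h import *
S=cv2.imread("pics/side0.png");T=cv2.imread("pics/top0.png")
for n,im in(("side",S),("top",T)):
    for nm,lo,hi,box in(("orange",(5,180,150),(20,255,255),(300,230,500,450)),("blue",(102,150,120),(120,255,255),(230,220,400,330)),("green",(50,120,80),(80,255,255),(150,160,345,260)),("red",(0,180,100),(4,255,255),(150,160,270,330)),):
        for c in blobs(im,lo,hi,40,box)[:2]:
            e=cv2.fitEllipse(cv2.convexHull(c));r=cv2.minAreaRect(c)
            print(n,nm,cv2.contourArea(c),np.round(e[0],1),np.round(e[1],1),"rect",np.round(r[0],1),np.round(r[1],1),round(r[2],1))
a=cv2.resize(S[320:450,240:420],None,fx=4,fy=4,interpolation=2)
b=cv2.resize(T[225:315,270:500],None,fx=3.4,fy=3.4,interpolation=2)
cv2.imwrite("pics/cs.png",a);cv2.imwrite("pics/ct.png",b)
cv2.imwrite("pics/cs2.png",cv2.resize(S[205:335,230:360],None,fx=4.5,fy=4.5,interpolation=2))
E
```

```text
side orange 732.5 [342.9 369.9] [30.9 31.8] rect [343. 370.] [30. 30.] 90.0
side orange 435.0 [370.5 418.5] [23.7 24.7] rect [370.5 418.5] [23. 23.] 90.0
side blue 2295.5 [296.8 285.6] [ 68.1 127. ] rect [295.7 280.7] [90.7 66.3] 56.3
side green 1192.5 [310.8 187.4] [34.6 55.4] rect [312.  187.9] [29.7 52.3] 81.9
side red 1139.5 [236.5 195. ] [47.1 50.8] rect [236.5 192.7] [27.6 44.7] 85.9
top blue 3911.5 [329.5 270.1] [74.2 95.9] rect [330.2 271.2] [53.4 75.9] 76.0
top green 1834.5 [195.5 225.4] [52.9 58.4] rect [195.1 224.5] [44.3 44.2] 87.3
top red 1800.0 [187.5 298. ] [48.2 69.8] rect [186.6 297.7] [44.  43.6] 5.7
```

View pics/cs.png

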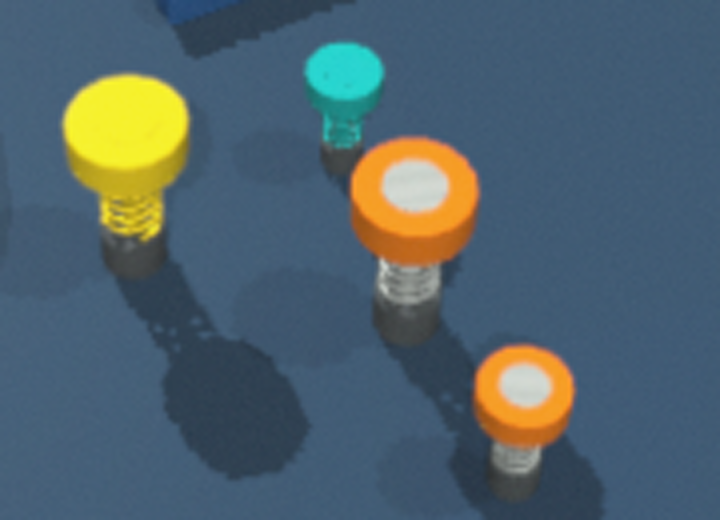

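View pics/ct.png

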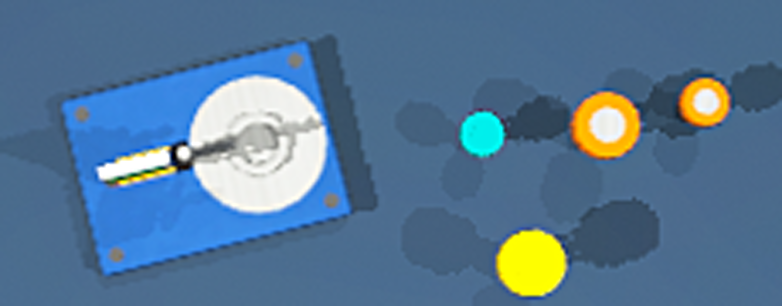

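View pics/cs2.png

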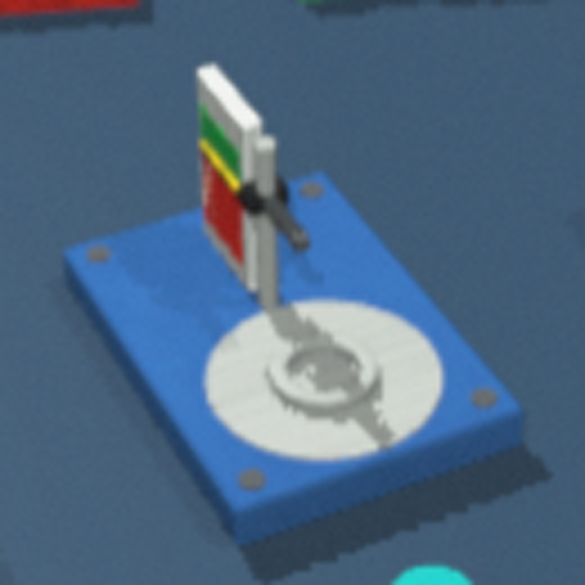

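The crop confirms the large orange unit, with its grey disc at side (343.7,366.5) and top (448.2,261.8). The tester ring is at about (302,289) in the side view and (347,266) in the top view. Next I compute positions.

```bash
python3 - <<'E'
from h import *
S=cv2.imread("pics/side0.png");T=cv2.imread("pics/top0.png")
W=((0,0,120),(179,60,255))
def cen(im,box,lo=W[0],hi=W[1]):
    c=blobs(im,lo,hi,10,box)[0];e=cv2.fitEllipse(cv2.convexHull(c));return np.array(e[0]),e[1],c
cs,_,_=cen(S,(325,355,362,378));ct,_,_=cen(T,(436,250,460,274))
print("cap disc px",cs,ct)
print("tri",tri(cs,ct),"side z74",plane("side",cs,74),"top z74",plane("top",ct,74))
# orange in top: hue maybe lighter
c=blobs(T,(8,150,150),(28,255,255),40,(430,240,465,285));
for k in c: print("top orange",cv2.fitEllipse(k),plane("top",cv2.fitEllipse(k)[0],74))
# disc on base
for n,im,box in(("side",S,(270,268,340,312)),("top",T,(322,240,372,295))):
    p,ax,c=cen(im,box);print(n,"disc",p,ax,plane(n,p,20))
    h=cv2.convexHull(c)[:,0].astype(float);P=plane(n,h,20)[:,:2]
    A=np.c_[2*P,np.ones(len(P))];s=np.linalg.lstsq(A,(P**2).sum(1),rcond=None)[0];print("  circle",s[:2],np.sqrt(s[2]+s[:2]@s[:2]))
# base top outline in both
for n,im in(("side",S),("top",T)):
    c=blobs(im,(102,150,120),(120,255,255),40,(230,220,400,330))[0]
    h=cv2.convexHull(c);
    for eps in(2,3,4):
        q=cv2.approxPolyDP(h,eps,True)[:,0]; 
        if len(q)<=6:break
    print(n,q.tolist(),np.round(plane(n,q,20),1).tolist())
for n,im,cb,rb in(("side",S,(50,120,80),(0,180,100)),("top",T,(50,120,80),(0,180,100))):
    for nm,lo,hi in(("g",(50,120,80),(80,255,255)),("r",(0,180,100),(4,255,255))):
        c=blobs(im,lo,hi,40,(150,160,345,330) if n=="top" else (150,160,345,212))[0]
        h=cv2.convexHull(c);q=cv2.approxPolyDP(h,4,True)[:,0]
        P=plane(n,q,18);print(n,nm,q.tolist(),np.round(P[:,:2],0).tolist(),np.round(P.mean(0),1))
E
```

```text
cap disc px [343.36016846 366.13104248] [448.23773193 261.23773193]
tri (array([ 526.68329613, -298.45861598,   73.33103116]), np.float64(0.3835146182555262)) side z74 [[ 526.31398065 -298.98572186   74.        ]] top z74 [[ 526.8052291 -298.3603985   74.       ]]
top orange ((447.6898498535156, 261.5591125488281), (18.33595848083496, 19.420164108276367), 65.06928253173828) [[ 526.08716287 -297.15762112   74.        ]]
side disc [300.23928833 287.58804321] (38.08367919921875, 53.25194549560547) [[512.97984817 -74.21001314  20.        ]]
  circle [513.65532615 -72.77260399] 46.7312648162228
top disc [344.28659058 267.08618164] (38.848365783691406, 43.09502029418945) [[515.04104119 -74.28874031  20.        ]]
  circle [515.00501079 -74.69962529] 45.83708238374265
side [[301, 243], [342, 291], [345, 300], [344, 303], [285, 321], [244, 261]] [[539.3, 51.5, 20.0], [580.6, -97.5, 20.0], [579.7, -120.2, 20.0], [576.1, -126.9, 20.0], [473.8, -147.6, 20.0], [426.9, 18.3, 20.0]]
top [[360, 237], [373, 287], [300, 305], [288, 255]] [[584.0, -108.7, 20.0], [471.5, -139.3, 20.0], [428.1, 23.2, 20.0], [540.0, 53.2, 20.0]]
side g [[339, 192], [328, 200], [296, 204], [285, 177], [325, 172]] [[660.0, 225.0], [628.0, 197.0], [557.0, 194.0], [554.0, 316.0], [651.0, 322.0]] [610.  250.9  18. ]
side r [[256, 178], [258, 205], [216, 208], [215, 181]] [[487.0, 325.0], [477.0, 207.0], [388.0, 213.0], [393.0, 330.0]] [436.1 268.8  18. ]
top g [[215, 202], [218, 244], [175, 247], [173, 205]] [[660.0, 227.0], [562.0, 215.0], [554.0, 315.0], [652.0, 326.0]] [607.  270.6  18. ]
top r [[168, 275], [210, 279], [205, 321], [163, 317]] [[489.0, 328.0], [482.0, 230.0], [387.0, 237.0], [393.0, 335.0]] [437.4 282.8  18. ]
```

```bash
python3 -m creep '[[85,0,0,0,0,0,-0.1415],[85,0,0,0,0,0,-0.1415],[85,0,0,0,0,0,-0.1415],[85,0,0,0,0,0,-0.1415],[85,0,0,0,0,0,-0.1415],[85,0,0,0,0,0,-0.1415],[85,0,0,0,0,0,-0.1415],[85,0,0,0,0,0,-0.1415],[85,0,0,0,0,0,-0.1415],[85,0,0,0,0,0,-0.1415],[85,0,0,0,0,0,-0.1415]]' 40
python3 -m creep '[[85,35,-20.8,9.3,0,0,0],[85,35,-20.8,9.3,0,0,0],[85,35,-20.8,9.3,0,0,0],[85,35,-20.8,9.3,0,0,0],[85,35,-20.8,9.3,0,0,0],[85,35,-20.8,9.3,0,0,0],[85,35,-20.8,9.3,0,0,0],[85,35,-20.8,9.3,0,0,0],[85,35,-20.8,9.3,0,0,0],[85,35,-20.8,9.3,0,0,0],[85,35,-20.8,9.3,0,0,0]]'
python3 - <<'E'
from h import *
s=ctrl.read_state();print(s["t"],s["ee_pos"],s["tool_rot"],s["force"])
R=np.array(s["tool_rot"]);print("to go in tool:",R.T@(np.array([526.5,-298.5,130])-s["ee_pos"]), np.degrees(np.arctan2(R[1,0],R[0,0])))
E
```

```text
t: 1.2
ee_pos: [185.0, -648.9, 241.9]
tool_rot: [[0.964, 0.266, -0.0], [0.266, -0.964, 0.001], [-0.0, -0.001, -1.0]]
force: [-0.4, -0.7, -0.6]
finger_gap: 0.997
t: 2.3
ee_pos: [498.0, -326.6, 139.4]
tool_rot: [[0.966, 0.26, -0.0], [0.26, -0.966, 0.0], [-0.0, -0.0, -1.0]]
force: [1.0, -0.7, -0.4]
finger_gap: 0.997
2.3 [ 497.97657458 -326.59030216  139.44725561] [[ 9.65546162e-01  2.60231617e-01 -3.37283243e-04]
 [ 2.60231697e-01 -9.65546175e-01  2.18251486e-04]
 [-2.68866609e-04 -2.98503675e-04 -9.99999919e-01]] [ 1.0103272  -0.68991886 -0.44855096]
to go in tool: [ 34.85321099 -19.69696665   9.44376512] 15.083811207163263
```

```bash
python3 -m creep '[[85,35,-19.7,9.5,0,0,0],[85,0,0,10,0,0,0],[85,0,0,10,0,0,0],[85,0,0,10,0,0,0],[85,0,0,0,0,0,0],[85,0,0,0,0,0,0]]'
python3 - <<'E'
from h import *
s=ctrl.read_state();print(s["t"],s["ee_pos"],s["force"])
for n in("side","top"):cv2.imwrite(f"pics/{n}1.png",ctrl.read_camera(n))
S=cv2.imread("pics/side1.png");T=cv2.imread("pics/top1.png")
cv2.imwrite("pics/b1.png",np.hstack([cv2.resize(S[260:460,240:440],(400,400)),cv2.resize(T[180:330,370:520],(400,400))]))
E
```

```text
t: 2.9
ee_pos: [525.2, -300.7, 100.5]
tool_rot: [[0.966, 0.259, -0.0], [0.259, -0.966, 0.0], [-0.0, -0.0, -1.0]]
force: [0.9, 0.2, 0.0]
finger_gap: 0.996
2.9 [ 525.19143081 -300.70618277  100.45964101] [0.89714959 0.1538473  0.01932403]
```

View pics/b1.png

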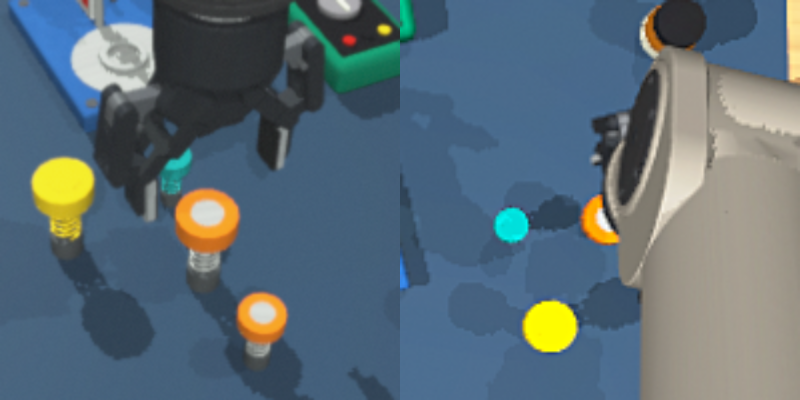

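```bash
python3 -m creep '[[85,1.8,-1.8,8,0,0,0],[85,0,0,10,0,0,0],[85,0,0,10,0,0,0],[85,0,0,10,0,0,0],[85,0,0,5,0,0,0],[85,0,0,0,0,0,0],[85,0,0,0,0,0,0]]'
python3 - <<'E'
from h import *
s=ctrl.read_state();print(s["t"],s["ee_pos"],s["force"])
for n in("side",):cv2.imwrite(f"pics/{n}2.png",ctrl.read_camera(n))
S=cv2.imread("pics/side2.png");cv2.imwrite("pics/b2.png",cv2.resize(S[280:430,260:440],(720,600)))
E
```

```text
t: 3.7
ee_pos: [527.2, -297.5, 57.5]
tool_rot: [[0.965, 0.26, -0.0], [0.26, -0.965, 0.0], [-0.0, -0.0, -1.0]]
force: [-0.1, -0.3, -0.2]
finger_gap: 1.002
3.7 [ 527.2318254  -297.54326511   57.50748228] [-0.13057034 -0.28976216 -0.24384517]
```

View pics/b2.png

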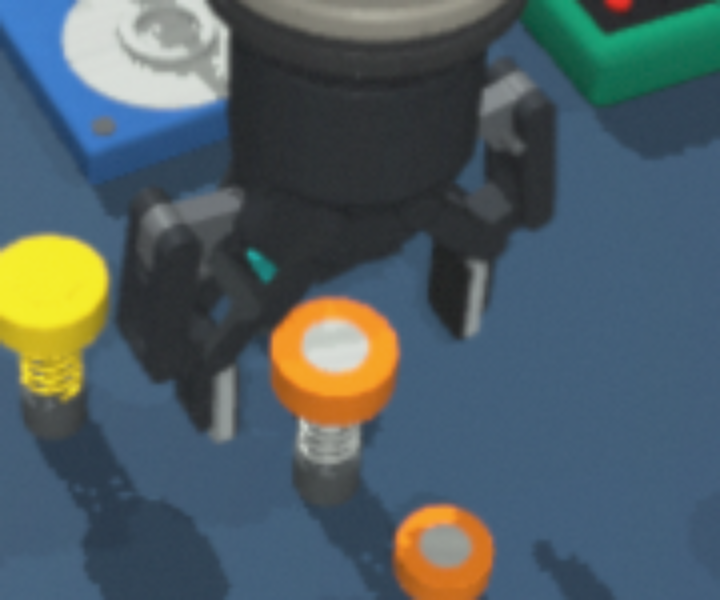

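```bash
python3 -m creep '[[48,0,0,0,0,0,0],[48,0,0,0,0,0,0],[48,0,0,0,0,0,0],[48,0,0,0,0,0,0],[48,0,0,0,0,0,0],[48,0,0,0,0,0,0]]' 30
python3 -m creep '[[30,0,0,0,0,0,0],[30,0,0,0,0,0,0],[30,0,0,0,0,0,0],[30,0,0,0,0,0,0],[30,0,0,0,0,0,0],[30,0,0,0,0,0,0]]' 40
python3 - <<'E'
from h import *
for n in("side",):cv2.imwrite(f"pics/{n}3.png",ctrl.read_camera(n))
S=cv2.imread("pics/side3.png");cv2.imwrite("pics/b3.png",cv2.resize(S[280:430,260:440],(720,600)))
E
```

```text
t: 4.35
ee_pos: [527.1, -297.6, 57.5]
tool_rot: [[0.966, 0.26, 0.0], [0.26, -0.966, 0.0], [0.0, -0.0, -1.0]]
force: [-0.4, -1.1, -0.5]
finger_gap: 0.562
t: 4.95
ee_pos: [527.2, -297.6, 57.5]
tool_rot: [[0.965, 0.26, 0.0], [0.26, -0.965, 0.0], [0.0, -0.0, -1.0]]
force: [0.0, 0.5, 1.5]
finger_gap: 0.465
```

View pics/b3.png

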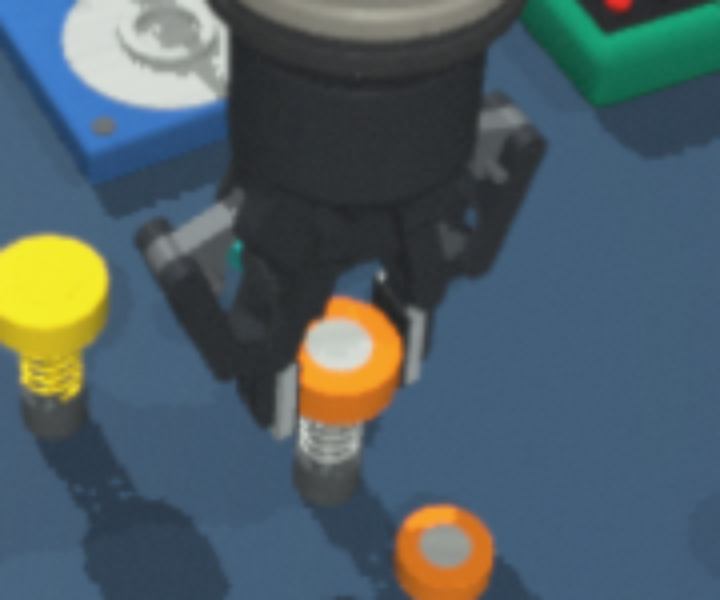

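```bash
python3 -m creep '[[30,0,0,-5,0,0,0],[30,0,0,-15,0,0,0],[30,0,0,-20,0,0,0],[30,0,0,-20,0,0,0],[30,0,0,-20,0,0,0],[30,0,0,-15,0,0,0],[30,0,0,0,0,0,0],[30,0,0,0,0,0,0]]'
python3 - <<'E'
from h import *
f=[]
s=ctrl.read_state();print(s["t"],s["ee_pos"],s["force"])
S=cv2.imread("pics/side0.png");T=cv2.imread("pics/top0.png")
a=cv2.resize(S[268:312,270:340],None,fx=10,fy=10,interpolation=2);b=cv2.resize(T[240:295,315:380],None,fx=10,fy=10,interpolation=2)
cv2.imwrite("pics/r_s.png",a);cv2.imwrite("pics/r_t.png",b)
cv2.imwrite("pics/side4.png",ctrl.read_camera("side"))
E
```

```text
t: 5.8
ee_pos: [527.0, -297.6, 152.5]
tool_rot: [[0.966, 0.26, 0.0], [0.26, -0.966, -0.0], [0.0, 0.0, -1.0]]
force: [0.2, -0.7, -2.9]
finger_gap: 0.466
5.8 [ 526.97435653 -297.59918257  152.50418149] [ 0.15770404 -0.74173247 -2.93748769]
```

View pics/r_s.png

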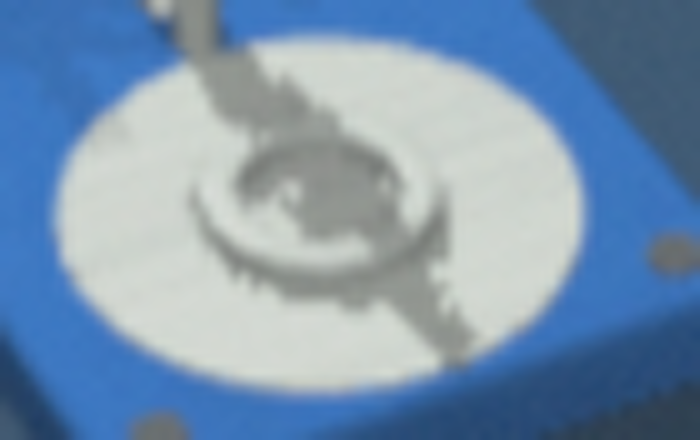

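View pics/r_t.png

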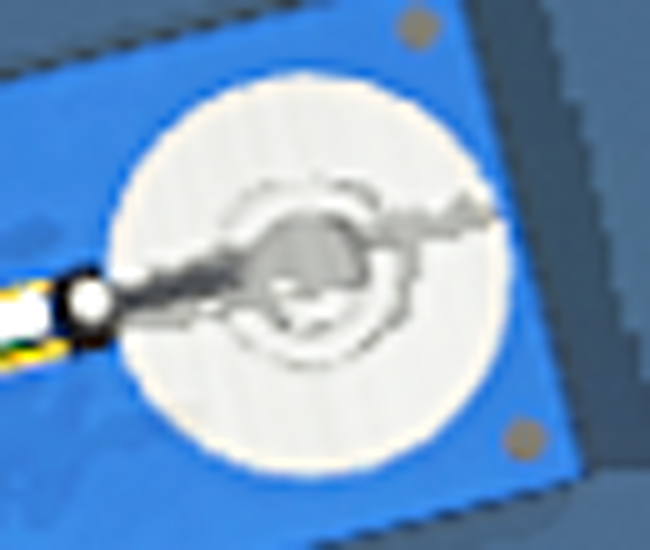

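View pics/side4.png

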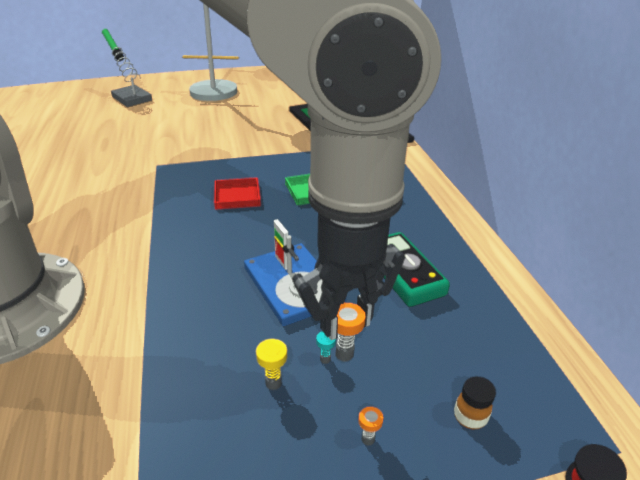

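```bash
python3 - <<'E'
from h import *
print("disc top",plane("top",[345.5,267.0],20),"disc side",plane("side",[301.45,288.95],20))
print("ring top",plane("top",[346.3,266.95],26),"ring side",plane("side",[301.3,287.65],26))
print("tri ring",tri([301.3,287.65],[346.3,266.95]))
# screws
for n,l in(("top",[(315+42-.5,240+2.8-.5),(315+52.5-.5,240+43.8-.5),(270+82/3.4-.5,225+114/3.4-.5),(270+117/3.4-.5,225+256/3.4-.5)]),("side",[(230+97/4.5-.5,205+255/4.5-.5),(230+312/4.5-.5,205+190/4.5-.5),(230+484/4.5-.5,205+397/4.5-.5),(230+251/4.5-.5,205+479/4.5-.5)])):
    P=plane(n,l,20)[:,:2];print(n,np.round(P,1).tolist(),P.mean(0), P.mean(0)+35*np.array([np.sin(.2630),-np.cos(.263)]))
s=ctrl.read_state();print("ee",s["ee_pos"])
# hanging spring: grey disc in side & foot
S=cv2.imread("pics/side4.png");cv2.imwrite("pics/b4.png",cv2.resize(S[295:365,310:390],None,fx=8,fy=8,interpolation=2))
E
```

```text
disc top [[515.28582253 -77.01234172  20.        ]] disc side [[514.31513171 -78.06650553  20.        ]]
ring top [[514.89808246 -78.69928211  26.        ]] ring side [[513.41741727 -81.42990214  26.        ]]
tri ring (array([514.5396438 , -78.67836597,  23.52658751]), np.float64(1.1596349242958466))
top [[571.7, -101.0], [479.5, -125.8], [533.4, 40.3], [439.9, 14.7]] [506.11923223 -42.92526089] [515.21848185 -76.7217645 ]
side [[439.4, 15.2], [533.0, 40.7], [571.3, -99.9], [478.2, -125.2]] [505.47696586 -42.32403724] [514.57621548 -76.12054085]
ee [ 526.71076277 -297.46718523  151.9211835 ]
```

View pics/b4.png

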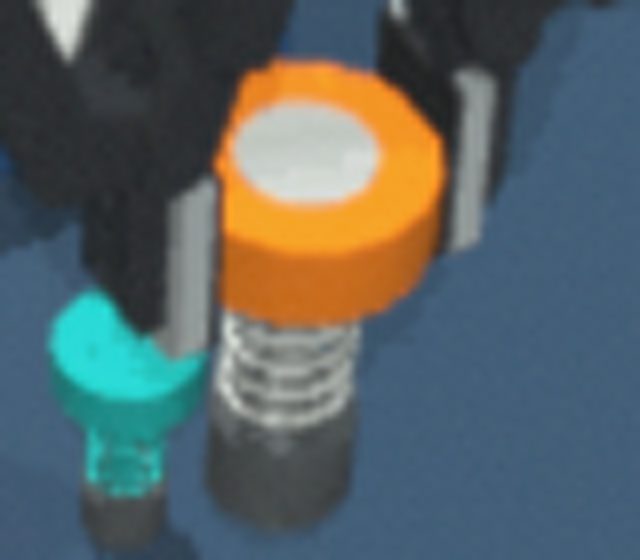

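```bash
python3 - <<'E'
from h import *
s=ctrl.read_state();R=np.array(s["tool_rot"]);e=np.array(s["ee_pos"])
p=plane("side",[347.9,313.5],168.6)[0];print("cap now (side)",p,"tool off",R.T@(p-e))
print("tool off from first tri",R.T@(np.array([526.6,-298.5,0])-np.array([527.1,-297.6,0])))
print("move", R.T@(np.array([514.9,-76.7,152])-e))
E
```

```text
cap now (side) [ 527.88717061 -297.93851913  168.6       ] tool off [  1.00297053   0.75201697 -16.67985406]
tool off from first tri [-7.17056206e-01  7.38803354e-01  2.45704041e-05]
move [ 4.60685912e+01 -2.16229820e+02  1.38916144e-02]
```

```bash
python3 -m creep '[[30,4,-17,0,0,0,0],[30,6,-30,0,0,0,0],[30,8,-35,0,0,0,0],[30,8,-35,0,0,0,0],[30,8,-35,0,0,0,0],[30,6,-35,0,0,0,0],[30,4,-20,0,0,0,0],[30,2.1,-10,0,0,0,0],[30,0,0,0,0,0,0],[30,0,0,0,0,0,0]]'
python3 - <<'E'
from h import *
s=ctrl.read_state();R=np.array(s["tool_rot"]);e=np.array(s["ee_pos"]);print(e,s["force"])
print("left: ",R.T@(np.array([514.9,-76.7,e[2]])-R@np.array([0,.75,0])-e))
for n in("side","top"):cv2.imwrite(f"pics/{n}5.png",ctrl.read_camera(n))
S=cv2.imread("pics/side5.png");cv2.imwrite("pics/b5.png",cv2.resize(S[190:340,220:400],(720,600)))
E
```

```text
t: 6.85
ee_pos: [515.0, -77.0, 152.2]
tool_rot: [[0.966, 0.26, -0.001], [0.26, -0.966, -0.0], [-0.001, 0.0, -1.0]]
force: [-0.4, -0.3, -1.2]
finger_gap: 0.462
[515.03404105 -76.96137133 152.18885287] [-0.36420016 -0.25064152 -1.18955155]
left:  [-6.15419075e-02 -1.03721867e+00  2.69725240e-05]
```

View pics/b5.png

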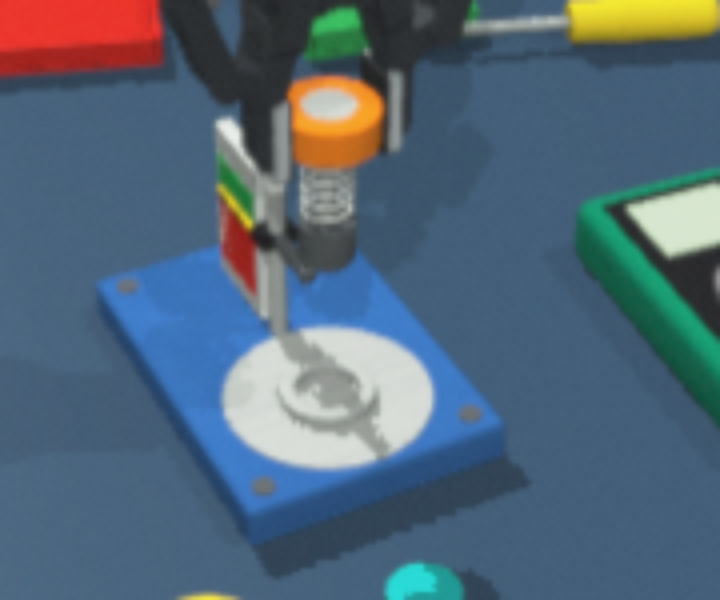

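View pics/top5.png

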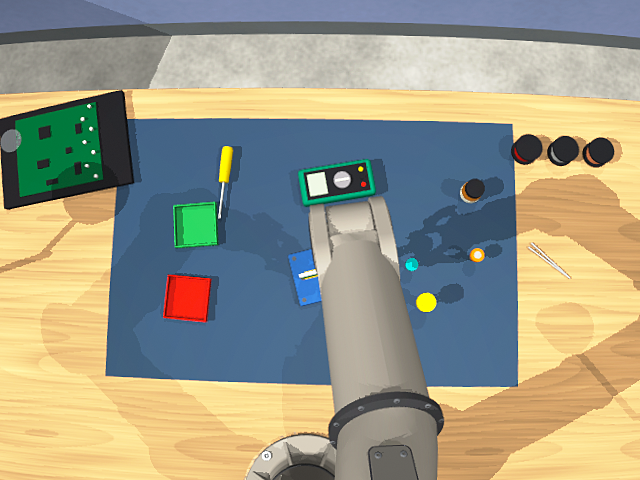

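```bash
python3 - <<'E'
from h import *
s=ctrl.read_state();R=np.array(s["tool_rot"]);e=np.array(s["ee_pos"]);c=e+R@np.array([0,.75,0])
lift=152.2-57.5
print("exp cap top",proj("side",[c[0],c[1],74+lift]),"foot",proj("side",[c[0],c[1],lift]),"seen 302.1,215.75; foot x 301.6")
print("exp 1mm x,y:",proj("side",[c[0]+10,c[1],74+lift]),proj("side",[c[0],c[1]+10,74+lift]))
print("cap by side",plane("side",[302.1,215.75],74+lift))
print("seat px",proj("side",[514.9,-76.7,26]),proj("side",[514.9,-76.7,20]))
E
```

```text
exp cap top [[301.58486604 215.81385789]] foot [[301.79585546 254.11929245]] seen 302.1,215.75; foot x 301.6
exp 1mm x,y: [[307.97589658 215.09608634]] [[300.31954225 212.33501517]]
cap by side [[516.09201166 -78.0773317  168.7       ]]
seat px [[301.6102778  285.72393593]] [[301.62914939 288.381627  ]]
```

```bash
python3 -m creep '[[30,0,-0.5,7,0,0,0],[30,0,0,10,0,0,0],[30,0,0,10,0,0,0],[30,0,0,10,0,0,0],[30,0,0,10,0,0,0],[30,0,0,9,0,0,0],[30,0,0,5,0,0,0],[30,0,0,0,0,0,0],[30,0,0,0,0,0,0]]'
python3 - <<'E'
from h import *
s=ctrl.read_state();R=np.array(s["tool_rot"]);e=np.array(s["ee_pos"]);print(e,s["force"]);c=e+R@np.array([0,.75,0]);print(c)
for n in("side",):cv2.imwrite(f"pics/{n}6.png",ctrl.read_camera(n))
S=cv2.imread("pics/side6.png");cv2.imwrite("pics/b6.png",cv2.resize(S[220:320,250:350],(600,600),interpolation=2))
E
```

```text
t: 7.85
ee_pos: [515.2, -75.5, 91.7]
tool_rot: [[0.965, 0.26, 0.0], [0.26, -0.965, 0.0], [0.0, -0.0, -1.0]]
force: [-0.6, 0.5, -1.8]
finger_gap: 0.465
[515.18009757 -75.50595728  91.65927985] [-0.57847422  0.47553022 -1.84450023]
[515.37545433 -76.23006758  91.65922931]
```

View pics/b6.png

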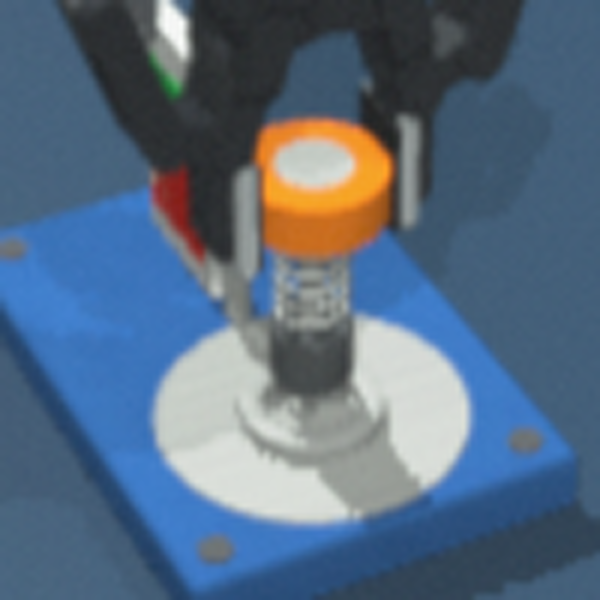

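```bash
python3 -m creep '[[30,0,0,3,0,0,0],[30,0,0,3,0,0,0],[30,0,0,1.5,0,0,0],[30,0,0,0,0,0,0],[30,0,0,0,0,0,0]]'
python3 -m creep '[[30,0,0,1,0,0,0],[30,0,0,1,0,0,0],[30,0,0,0,0,0,0]]'
python3 -m creep '[[30,0,0,1,0,0,0],[30,0,0,0,0,0,0]]'
```

```text
t: 8.4
ee_pos: [515.1, -75.5, 84.0]
tool_rot: [[0.965, 0.26, -0.0], [0.26, -0.965, 0.0], [0.0, -0.0, -1.0]]
force: [-0.6, 0.5, -2.4]
finger_gap: 0.465
t: 8.7
ee_pos: [514.9, -75.6, 81.9]
tool_rot: [[0.966, 0.26, -0.0], [0.26, -0.966, 0.0], [-0.0, -0.0, -1.0]]
force: [0.4, 0.2, -1.2]
finger_gap: 0.46
t: 8.9
ee_pos: [515.0, -75.5, 81.0]
tool_rot: [[0.965, 0.26, -0.0], [0.26, -0.965, 0.0], [-0.0, -0.0, -1.0]]
force: [-0.5, 0.5, -1.9]
finger_gap: 0.465
```

```bash
python3 -m creep '[[30,0,0,1,0,0,0],[30,0,0,0,0,0,0]]'
python3 -m creep '[[30,0,0,1,0,0,0],[30,0,0,0,0,0,0]]'
python3 -m creep '[[30,0,0,1,0,0,0],[30,0,0,0,0,0,0]]'
```

```text
t: 9.1
ee_pos: [515.0, -75.6, 79.9]
tool_rot: [[0.965, 0.26, -0.0], [0.26, -0.965, 0.0], [-0.0, -0.0, -1.0]]
force: [-0.2, -0.5, -2.0]
finger_gap: 0.46
t: 9.3
ee_pos: [515.0, -75.6, 78.9]
tool_rot: [[0.965, 0.26, -0.0], [0.26, -0.965, 0.0], [-0.0, -0.0, -1.0]]
force: [0.0, -0.1, -1.5]
finger_gap: 0.46
t: 9.5
ee_pos: [515.0, -75.6, 78.0]
tool_rot: [[0.966, 0.26, -0.0], [0.26, -0.966, 0.0], [-0.0, -0.0, -1.0]]
force: [0.2, -0.2, -2.3]
finger_gap: 0.462
```

```bash
python3 -m creep '[[30,0,0,0.7,0,0,0],[30,0,0,0,0,0,0]]'
python3 -m creep '[[30,0,0,0.7,0,0,0],[30,0,0,0,0,0,0],[30,0,0,0,0,0,0]]'
python3 - <<'E'
from h import *
for n in("side",):cv2.imwrite(f"pics/{n}7.png",ctrl.read_camera(n))
s=ctrl.read_state();print(s["force"],s["torque"])
S=cv2.imread("pics/side7.png");cv2.imwrite("pics/b7.png",cv2.resize(S[220:320,250:350],(600,600),interpolation=2))
E
```

```text
t: 9.7
ee_pos: [515.1, -75.6, 77.4]
tool_rot: [[0.965, 0.26, 0.0], [0.26, -0.965, -0.0], [0.0, 0.0, -1.0]]
force: [-0.7, 0.0, 1.9]
finger_gap: 0.462
t: 10.0
ee_pos: [515.1, -75.6, 76.7]
tool_rot: [[0.965, 0.26, 0.0], [0.26, -0.965, -0.0], [0.0, 0.0, -1.0]]
force: [-0.8, -0.6, 2.4]
finger_gap: 0.461
[-1.49284453  0.11555599  2.01616851] [-0.02967772  0.26471171  0.0159826 ]
```

View pics/b7.png

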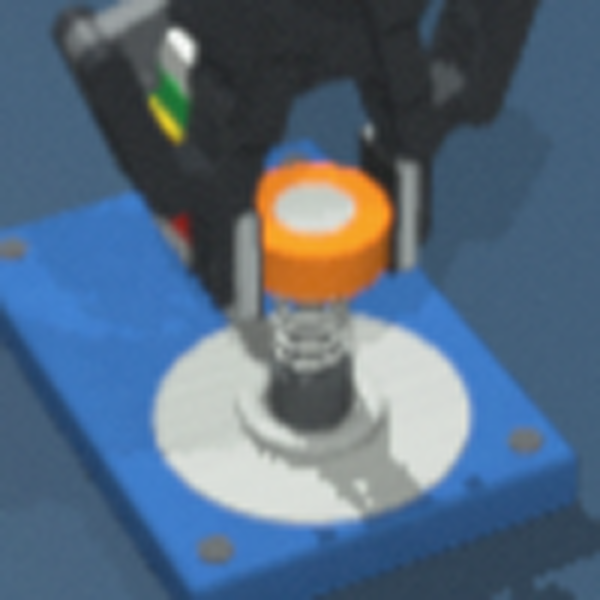

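```bash
python3 -m creep '[[30,0,0,1,0,0,0],[30,0,0,0,0,0,0]]'|egrep 'ee_pos|force'
python3 -m creep '[[30,0,0,1,0,0,0],[30,0,0,0,0,0,0]]'|egrep 'ee_pos|force'
```

```text
ee_pos: [515.0, -75.6, 75.6]
force: [-0.8, -0.9, 2.7]
ee_pos: [515.0, -75.6, 74.6]
force: [-1.6, -1.0, 2.7]
```

```bash
python3 -m creep '[[30,0,0,1,0,0,0],[30,0,0,0,0,0,0]]'|egrep 'ee_pos|force'
python3 -m creep '[[30,0,0,1,0,0,0],[30,0,0,0,0,0,0]]'|egrep 'ee_pos|force'
python3 -m creep '[[30,0,0,1,0,0,0],[30,0,0,0,0,0,0]]'|egrep 'ee_pos|force'
```

```text
ee_pos: [515.0, -75.6, 73.5]
force: [-1.2, -0.0, 3.3]
ee_pos: [515.0, -75.6, 72.6]
force: [-2.0, -0.4, 4.5]
ee_pos: [515.0, -75.6, 71.6]
force: [-1.4, -0.1, 4.8]
```

```bash
python3 -m creep '[[30,0,0,1,0,0,0],[30,0,0,0,0,0,0]]'|egrep 'ee_pos|force'
python3 -m creep '[[30,0,0,1,0,0,0],[30,0,0,0,0,0,0]]'|egrep 'ee_pos|force'
python3 -m creep '[[30,0,0,1,0,0,0],[30,0,0,0,0,0,0]]'|egrep 'ee_pos|force'
```

```text
ee_pos: [515.0, -75.6, 70.6]
force: [-3.4, -0.2, 6.1]
ee_pos: [515.0, -75.6, 69.7]
force: [-2.7, -0.8, 9.1]
ee_pos: [515.1, -75.6, 68.8]
force: [-3.7, -0.2, 10.2]
```

```bash
python3 -m creep '[[30,0,0,1,0,0,0],[30,0,0,0,0,0,0]]'|egrep 'ee_pos|force'
python3 -m creep '[[30,0,0,1,0,0,0],[30,0,0,0,0,0,0]]'|egrep 'ee_pos|force'
```

```text
ee_pos: [515.1, -75.7, 67.9]
force: [-2.9, -0.5, 13.4]
ee_pos: [515.1, -75.7, 67.0]
force: [-4.4, -0.3, 15.1]
```

```bash
for i in 1 2; do python3 -m creep '[[30,0,0,0,0,0,0],[30,0,0,0,0,0,0]]'|egrep 'ee_pos|force'; done
python3 - <<'E'
from h import *
for n in("side",):cv2.imwrite(f"pics/{n}8.png",ctrl.read_camera(n))
s=ctrl.read_state();print(s["t"],s["force"],s["torque"])
S=cv2.imread("pics/side8.png");cv2.imwrite("pics/b8.png",cv2.resize(S[220:320,250:350],(600,600),interpolation=2))
E
```

```text
ee_pos: [515.1, -75.7, 67.1]
force: [-4.5, -1.2, 15.5]
ee_pos: [515.1, -75.7, 67.1]
force: [-4.6, -0.5, 14.3]
12.5 [-4.52235333 -1.28157235 14.60726387] [-0.20192183  1.10601373 -0.01005848]
```

View pics/b8.png

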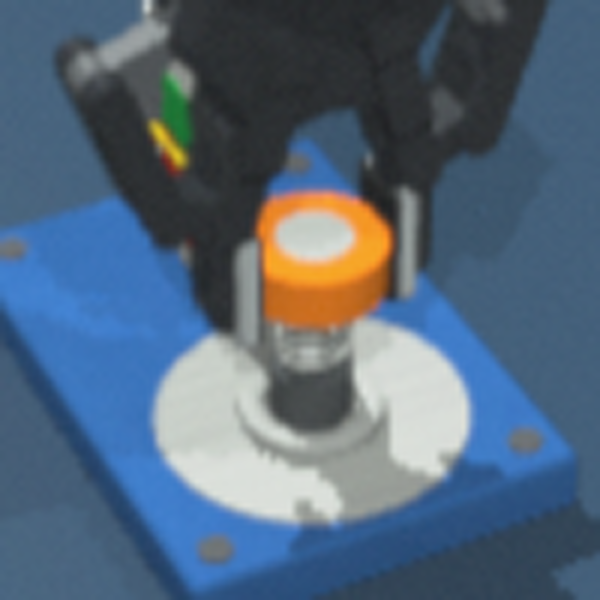

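```bash
python3 -m creep '[[30,0,0,0,0,0,0],[30,0,0,0,0,0,0],[30,0,0,0,0,0,0],[30,0,0,0,0,0,0],[30,0,0,0,0,0,0]]'|egrep 't:|ee_pos|force'
python3 -m creep '[[30,0,0,-2,0,0,0],[30,0,0,-2,0,0,0],[30,0,0,-2,0,0,0],[30,0,0,-2,0,0,0],[30,0,0,-2,0,0,0],[30,0,0,0,0,0,0]]'|egrep 'ee_pos|force'
python3 -m creep '[[30,0,0,-3,0,0,0],[30,0,0,-4,0,0,0],[30,0,0,-5,0,0,0],[30,0,0,-10,0,0,0],[30,0,0,-10,0,0,0],[30,0,0,-15,0,0,0],[30,0,0,-20,0,0,0],[30,0,0,-20,0,0,0],[30,0,0,-5,0,0,0],[30,0,0,0,0,0,0]]'
python3 - <<'E'
from h import *
cv2.imwrite("pics/side9.png",ctrl.read_camera("side"))
S=cv2.imread("pics/side9.png");cv2.imwrite("pics/b9.png",cv2.resize(S[190:320,240:370],(780,780))[:600])
E
```

```text
t: 13.0
ee_pos: [515.1, -75.7, 67.1]
tool_rot: [[0.966, 0.26, 0.0], [0.26, -0.966, -0.0], [0.0, 0.0, -1.0]]
force: [-4.6, -1.6, 14.3]
ee_pos: [515.1, -75.6, 76.8]
force: [-0.6, 0.1, 2.5]
t: 14.6
ee_pos: [515.5, -75.7, 169.7]
tool_rot: [[0.966, 0.26, 0.002], [0.26, -0.966, -0.001], [0.002, 0.001, -1.0]]
force: [-0.2, 0.1, -2.2]
finger_gap: 0.458
```

View pics/b9.png

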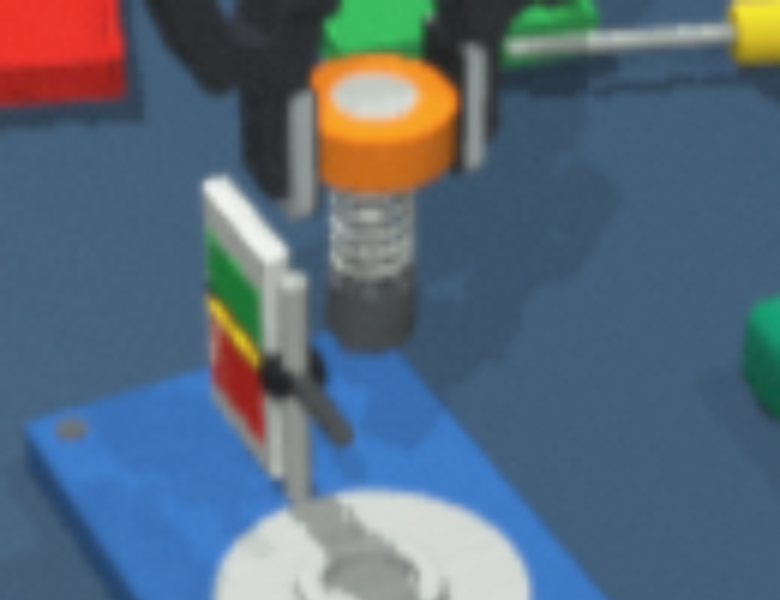

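```bash
python3 - <<'E'
from h import *
A=cv2.imread("pics/side0.png")[215:280,262:302];B=cv2.imread("pics/side9.png")[215:280,262:302]
f=lambda i:cv2.resize(i,None,fx=9,fy=9,interpolation=cv2.INTER_CUBIC)
cv2.imwrite("pics/cmp.png",np.hstack([f(A),np.zeros((585,30,3),np.uint8),f(B)]))
E
```

```text
(no output)
```

View pics/cmp.png

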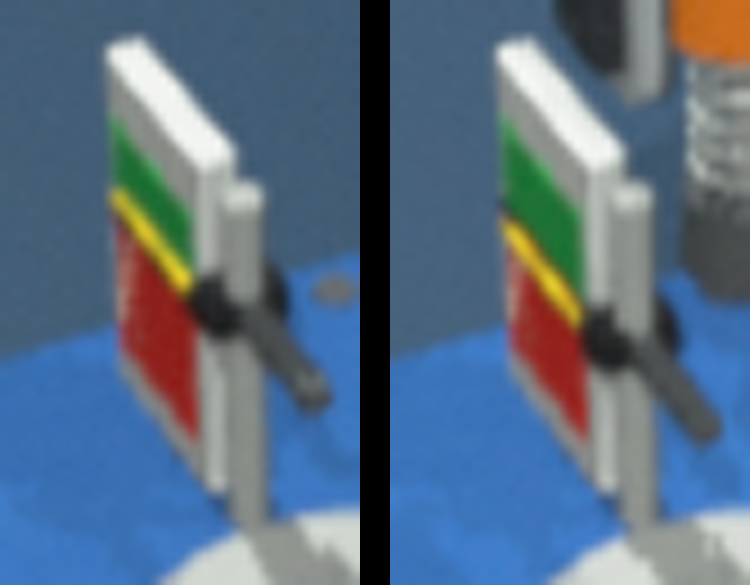

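```bash
python3 - <<'E'
from h import *
R2=lambda x,y:np.array([505.9,-42.8])+np.array([[np.cos(.263),-np.sin(.263)],[np.sin(.263),np.cos(.263)]])@[x,y]
for y in(24,46,66):
  p=R2(0,y);print(y,proj("side",[*p,73])[0],proj("side",[*p,65])[0],proj("side",[*p,100])[0],proj("side",[*p,0+20])[0])
p=R2(0,-16+0);
# needle rows per column, yellow mask centroid per column on both images
for f in("side0","side9"):
    im=cv2.imread(f"pics/{f}.png");h=cv2.cvtColor(im,cv2.COLOR_BGR2HSV).astype(int)
    sub=im[225:262,272:286].astype(float);out=[]
    for c in range(14):
        b,g,r=sub[:,c].T; w=np.clip(np.minimum(r,g)-b-30,0,None)*(r>90)*(g>90)
        out.append((272+c,round(float((w*np.arange(225,262)).sum()/w.sum()),2) if w.sum()>20 else None))
    print(f,out)
g=lambda f:cv2.imread(f"pics/{f}.png")[225:275,262:310].astype(float)
a=cv2.cvtColor(cv2.imread("pics/side0.png"),6)[230:262,274:282].astype(np.float32)
E
```

```text
24 [286.31378965 244.95416389] [286.41646513 248.65845371] [285.96261269 232.15688781] [286.9822375  268.77992098]
46 [281.018396   238.28753367] [281.14578685 241.96157657] [280.58251386 225.60192798] [281.84737509 261.93518458]
66 [276.36644809 232.4279102 ] [276.51455001 236.07388379] [275.85966599 219.84546145] [277.33014094 255.90922548]
side0 [(272, None), (273, None), (274, 236.7), (275, 236.99), (276, 238.32), (277, 239.52), (278, 240.59), (279, 241.7), (280, 243.43), (281, 244.54), (282, 245.43), (283, 245.62), (284, None), (285, None)]
side9 [(272, None), (273, None), (274, None), (275, 240.5), (276, 241.46), (277, 242.53), (278, 244.05), (279, 245.54), (280, 246.52), (281, 247.62), (282, 248.83), (283, None), (284, None), (285, None)]
```

```bash
python3 - <<'E'
from h import *
new=[cv2.imread("pics/side9.png")]+[ctrl.read_camera("side") for _ in range(8)]
old=[cv2.imread(f"pics/side{i}.png") for i in(0,1,2,3)]
A=np.mean(np.array(old,float),0);B=np.mean(np.array(new,float),0)
np.save("A.npy",A);np.save("B.npy",B)
# needle
def needle(I):
    o={}
    for c in range(275,283):
        b,g,r=I[225:262,c].T; w=np.clip(np.minimum(r,g)-b-30,0,None);w[r<90]=0
        o[c]=(w*np.arange(225,262)).sum()/w.sum()
    return o
a,b=needle(A),needle(B);d=np.array([b[c]-a[c] for c in a]);print("needle",np.round(d,2),d.mean())
# finger dark rows per column right of rod
for nm,cols,r0,r1 in(("finger",range(292,297),244,266),("hub",range(284,287),240,262)):
    for c in cols:
        fa=A[r0:r1,c].sum(1);fb=B[r0:r1,c].sum(1);print(nm,c,np.round(fa).astype(int).tolist(),"\n   ",np.round(fb).astype(int).tolist())
E
```

```text
needle [3.5  3.16 3.09 3.37 3.73 3.21 3.13 3.54] 3.34137642851384
finger 292 [214, 167, 148, 126, 120, 154, 213, 239, 239, 234, 216, 210, 250, 307, 336, 340, 344, 344, 344, 344, 350, 350] 
    [260, 279, 304, 277, 207, 153, 133, 123, 134, 183, 220, 237, 241, 235, 220, 249, 290, 324, 344, 347, 351, 353]
finger 293 [254, 233, 187, 147, 134, 152, 195, 239, 246, 240, 238, 237, 235, 258, 308, 332, 339, 342, 344, 348, 365, 378] 
    [245, 279, 315, 320, 286, 223, 165, 142, 132, 151, 208, 243, 241, 241, 238, 226, 224, 260, 312, 343, 364, 378]
finger 294 [271, 308, 301, 275, 270, 266, 296, 301, 278, 260, 244, 244, 243, 239, 257, 289, 319, 332, 341, 361, 380, 385] 
    [203, 231, 278, 314, 324, 317, 289, 265, 240, 253, 300, 302, 271, 248, 241, 238, 220, 220, 259, 313, 350, 373]
finger 295 [281, 319, 342, 337, 339, 334, 334, 334, 330, 307, 269, 248, 286, 311, 268, 227, 255, 308, 340, 349, 372, 384] 
    [196, 206, 231, 272, 313, 334, 336, 330, 328, 348, 366, 365, 318, 273, 255, 244, 242, 247, 238, 261, 317, 349]
finger 296 [289, 326, 336, 319, 330, 350, 353, 353, 354, 346, 314, 272, 270, 310, 
[... 160 characters left out ...]
284 [516, 520, 520, 512, 483, 359, 191, 134, 114, 101, 116, 198, 340, 414, 434, 433, 431, 427, 413, 403, 400, 396] 
    [522, 525, 523, 516, 500, 487, 481, 470, 382, 240, 151, 127, 111, 103, 126, 224, 353, 413, 410, 402, 399, 398]
hub 285 [502, 515, 518, 512, 460, 319, 169, 140, 132, 118, 107, 128, 237, 372, 456, 481, 489, 495, 500, 501, 502, 503] 
    [519, 520, 521, 522, 517, 513, 509, 502, 410, 245, 141, 132, 123, 105, 100, 159, 299, 407, 461, 487, 489, 492]
hub 286 [427, 428, 433, 438, 390, 290, 214, 180, 142, 114, 102, 102, 187, 334, 394, 410, 463, 500, 503, 506, 504, 506] 
    [448, 442, 442, 447, 445, 432, 423, 437, 364, 237, 192, 164, 129, 109, 100, 122, 243, 373, 437, 473, 497, 504]
```

The side view shows the needle and hub moved down about 3.4–3.6 px. At 0.46 px/mm that is about 7.5 mm, less than 8, so the reading is green, just above the mark and within the band where either tray passes. The spring goes to the green tray.

```bash
python3 -m creep '[[30,0,0,-8,0,0,0],[30,8,-14,-2,0,0,0],[30,15,-26,0,0,0,0],[30,20,-35,0,0,0,0],[30,21,-36,0,0,0,0],[30,21,-36,0,0,0,0],[30,21,-36,0,0,0,0],[30,21,-36,0,0,0,0],[30,20,-35,0,0,0,0],[30,15,-30,0,0,0,0],[30,10,-17,0,0,0,0],[30,6,-9.5,0,0,0,0]]'
python3 -m creep '[[30,0,0,0,0,0,0],[30,0,0,0,0,0,0]]'
python3 - <<'E'
from h import *
s=ctrl.read_state();R=np.array(s["tool_rot"]);e=np.array(s["ee_pos"]);print(s["t"],e,s["force"],s["joint_positions"])
print("left: ",R.T@(np.array([607,270.5,e[2]])-R@np.array([0,.75,0])-e))
cv2.imwrite("pics/side10.png",ctrl.read_camera("side"));cv2.imwrite("pics/top10.png",ctrl.read_camera("top"))
E
```

```text
t: 16.25
ee_pos: [606.0, 272.3, 178.8]
tool_rot: [[0.965, 0.262, -0.0], [0.262, -0.965, 0.001], [-0.0, -0.001, -1.0]]
force: [0.2, 0.0, -1.6]
finger_gap: 0.461
t: 16.45
ee_pos: [606.2, 268.9, 178.6]
tool_rot: [[0.966, 0.259, -0.0], [0.259, -0.966, -0.001], [-0.0, 0.001, -1.0]]
force: [0.2, -0.8, -2.8]
finger_gap: 0.463
16.45 [606.205867   268.9144736  178.55730035] [ 0.24865554 -0.8464767  -2.75595078] [-0.1193925   0.52014924 -0.54357502  1.66384358  0.30286915  1.04318182
 -0.49640566]
left:  [ 1.17794148e+00 -2.07551587e+00 -1.65507345e-03]
```

View pics/side10.png

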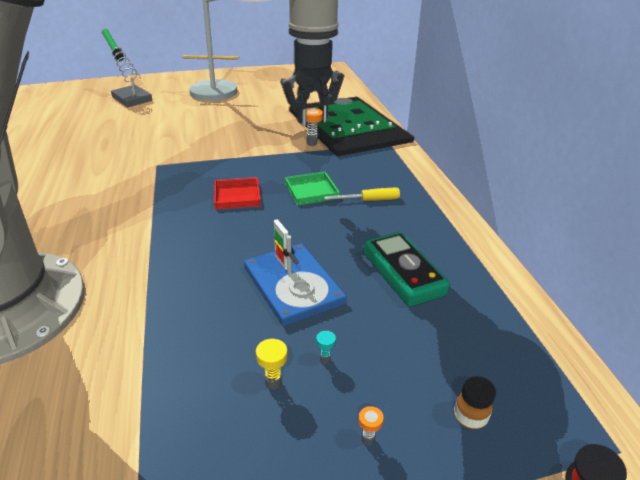

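```bash
python3 -m creep '[[30,1.2,-2,6,0,0,0],[30,0,0,14,0,0,0],[30,0,0,18,0,0,0],[30,0,0,18,0,0,0],[30,0,0,18,0,0,0],[30,0,0,14,0,0,0],[30,0,0,10,0,0,0],[30,0,0,6,0,0,0],[30,0,0,4,0,0,0],[30,0,0,0,0,0,0],[30,0,0,0,0,0,0]]'
python3 - <<'E'
from h import *
cv2.imwrite("pics/side11.png",ctrl.read_camera("side"))
S=cv2.imread("pics/side11.png");cv2.imwrite("pics/b11.png",cv2.resize(S[110:230,250:400],(750,600)))
E
```

```text
t: 17.65
ee_pos: [607.0, 273.0, 71.2]
tool_rot: [[0.966, 0.26, 0.001], [0.26, -0.966, 0.0], [0.001, -0.0, -1.0]]
force: [1.4, 0.2, -2.7]
finger_gap: 0.463
```

View pics/b11.png

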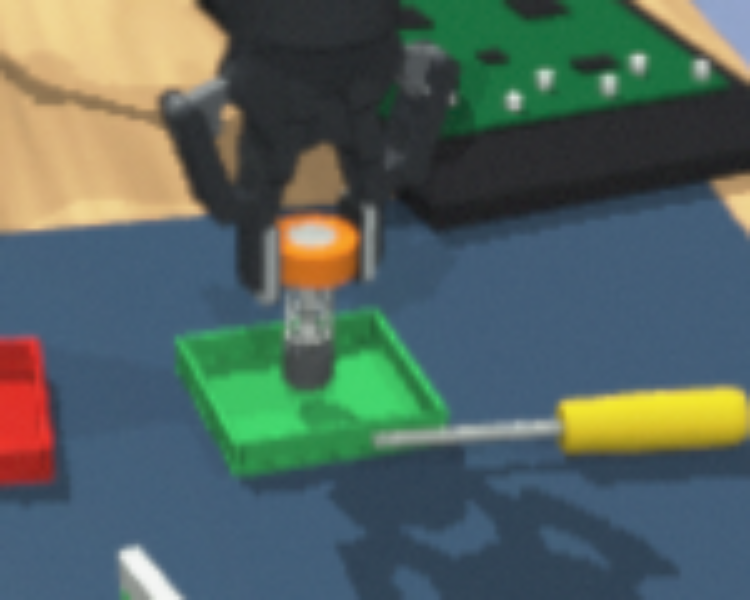

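```bash
python3 -m creep '[[30,0,0,3,0,0,0],[30,0,0,2,0,0,0],[30,0,0,2,0,0,0],[30,0,0,1,0,0,0],[30,0,0,0,0,0,0]]'|egrep "ee_|force"
python3 -m creep '[[30,0,0,1,0,0,0],[30,0,0,0,0,0,0]]'|egrep "ee_|force"
python3 -m creep '[[30,0,0,0.7,0,0,0],[30,0,0,0,0,0,0]]'|egrep "ee_|force"
```

```text
ee_pos: [606.6, 272.8, 62.4]
force: [0.1, 0.4, -2.2]
ee_pos: [606.8, 272.9, 61.8]
force: [-1.1, -0.3, 1.2]
ee_pos: [606.8, 272.9, 61.1]
force: [-0.4, 0.4, 2.1]
```

Contact was felt at the expected height. Opening the fingers slowly.

```bash
python3 -m creep '[[42,0,0,0,0,0,0],[44,0,0,0,0,0,0],[46,0,0,0,0,0,0],[50,0,0,0,0,0,0],[58,0,0,0,0,0,0],[70,0,0,0,0,0,0],[85,0,0,0,0,0,0],[85,0,0,0,0,0,0],[85,0,0,0,0,0,0],[85,0,0,0,0,0,0]]'
python3 - <<'E'
from h import *
cv2.imwrite("pics/side12.png",ctrl.read_camera("side"))
S=cv2.imread("pics/side12.png");cv2.imwrite("pics/b12.png",cv2.resize(S[110:230,250:400],(750,600)))
E
```

```text
t: 19.6
ee_pos: [606.6, 272.8, 61.0]
tool_rot: [[0.965, 0.26, -0.0], [0.26, -0.965, 0.0], [0.0, -0.0, -1.0]]
force: [-0.3, -0.3, 0.1]
finger_gap: 0.995
```

View pics/b12.png

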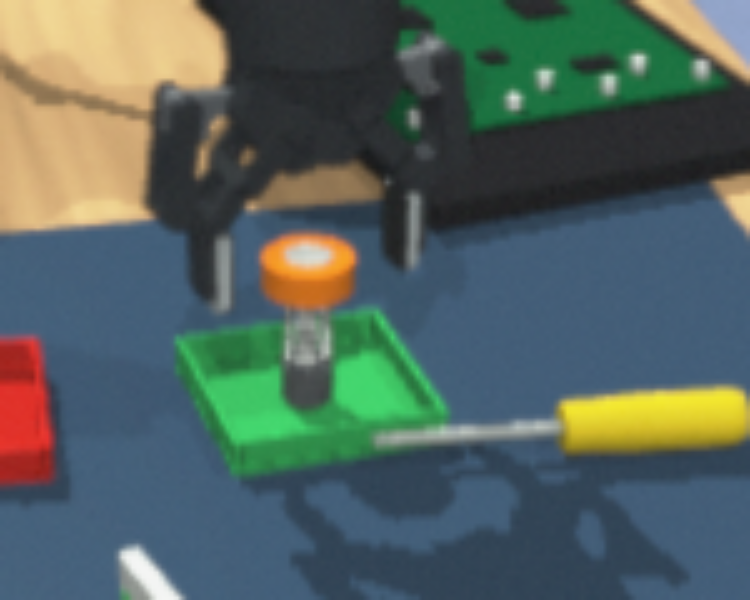

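```bash
python3 -m creep '[[85,0,0,-4,0,0,0],[85,0,0,-10,0,0,0],[85,0,0,-20,0,0,0],[85,0,0,-30,0,0,0],[85,0,0,-30,0,0,0],[85,0,0,-30,0,0,0],[85,0,15,-30,0,0,0],[85,0,35,-20,0,0,0],[85,0,40,0,0,0,0],[85,0,40,0,0,0,0],[85,0,40,0,0,0,0],[85,0,30,0,0,0,0]]'
python3 -m creep '[[85,0,40,0,0,0,0],[85,0,40,0,0,0,0],[85,0,20,0,0,0,0],[85,0,0,0,0,0,0],[85,0,0,0,0,0,0],[85,0,0,0,0,0,0]]'
python3 - <<'E'
from h import *
for n in("side","top"):cv2.imwrite(f"pics/{n}13.png",ctrl.read_camera(n))
S=cv2.imread("pics/side13.png");T=cv2.imread("pics/top13.png")
cv2.imwrite("pics/b13.png",np.hstack([cv2.resize(S[110:260,220:420],(400,300)),cv2.resize(T[180:330,140:340],(400,300))]))
e=cv2.fitEllipse(cv2.convexHull(np.vstack(blobs(T,(8,150,150),(28,255,255),20,(150,180,260,270)))))
print(e,plane("top",e[0],78))
h=max(blobs(S,(5,150,130),(22,255,255),20,(290,130,340,200)),key=cv2.contourArea);print(cv2.fitEllipse(h))
E
```

```text
t: 20.85
ee_pos: [659.3, 76.7, 236.0]
tool_rot: [[0.966, 0.259, 0.001], [0.259, -0.966, -0.001], [0.001, 0.001, -1.0]]
force: [0.9, 0.2, -0.2]
finger_gap: 0.992
t: 21.45
ee_pos: [684.6, -15.4, 235.5]
tool_rot: [[0.965, 0.262, 0.0], [0.262, -0.965, 0.001], [0.001, -0.001, -1.0]]
force: [0.0, -0.5, 0.5]
finger_gap: 0.996
((188.37033081054688, 220.31935119628906), (18.586748123168945, 18.97823715209961), 166.05618286132812) [[606.17513614 270.92560413  78.        ]]
((311.1639709472656, 163.5477752685547), (14.052189826965332, 18.615873336791992), 91.11894226074219)
```

View pics/b13.png

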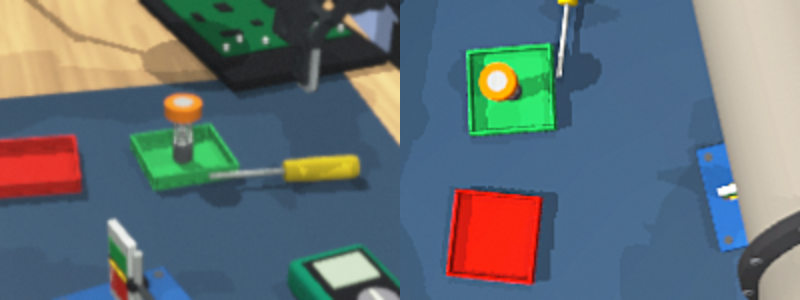

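View pics/top13.png

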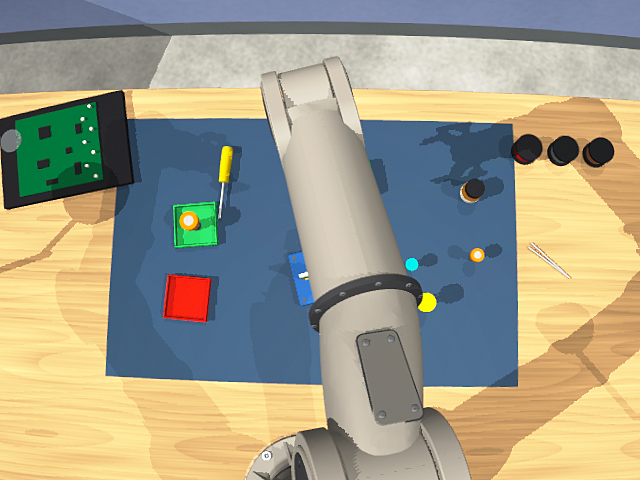

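The side and top views show the spring upright at (606,271), on the green tray's centre (607,271). The arm is clear and the bystanders haven't moved.

```bash
python3 - <<'E'
from h import *
A=np.load("A.npy");I=cv2.imread("pics/side13.png").astype(float)
def needle(I):
    o=[]
    for c in range(275,283):
        b,g,r=I[225:262,c].T; w=np.clip(np.minimum(r,g)-b-30,0,None);w[r<90]=0;o.append((w*np.arange(225,262)).sum()/w.sum())
    return np.array(o)
print("needle shift px",(needle(I)-needle(A)).mean())
s=ctrl.read_state();print(s["t"],np.abs(s["joint_vel"]).max())
print(ctrl.finish_job())
E
```

```text
needle shift px 3.339572015098078
21.55 0.005882078684851635
the job is handed in; nothing more can be done
None
```

I tested the large orange spring and stood it in the green tray, handing in at about 21.6 s.

- **Seating:** I gripped the spring round the cap and lowered it into the ring. It touched down at the expected height.
- **Pressing:** I pressed with 14.3–15.5 N on the wrist sensor, about 16–17 N on the plate with the spring's weight. I held it there for a little over a second. A side force of about 4.5 N built up during the press, so it was not perfectly straight.
- **Pointer reading:** Camera shifts put the pointer about 7.5 mm down (needle 7.5, hub 7.7), just green against the mark at 8 mm. The cap's travel of about 10.4 mm, less the roughly 2 mm starting gap, suggests about 8.4 mm, just red. Both are inside the band where either tray is accepted. I followed the camera.
- **Last checks:** The needle had not moved since the press. The spring stood upright at (606, 271), against a tray centre of (607, 271). The arm was clear of everything. The screwdriver and jar looked unmoved in the last picture; the arm hid most of the meter in the top view, and the part in the side view looked in place.

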